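# Show a visitor how to offer a light

## Robot

A 7-joint arm with a two-finger parallel gripper is mounted at the origin on the work surface. World frame = base frame: x ahead of the robot, y to its left, z up, the work surface at z = 0. Lengths are in mm, angles in rad, forces in N, time in s.
With the tool pointing down it reaches from about 400 to 875 mm from the base axis. Payload 19.3 kg.
Tool frame: the origin (TCP) lies at the very end of the fingers, on their centre line; the grasp point (between the pads) lies 19 mm behind it (grip_point_offset is the z of the grasp point in the tool frame, in mm); z points along the fingers, y is the line along which they close (so a half turn about z gives the same grasp; the last joint's range is limited). The gripper opens to 85 mm and grips with 20 to 120 N. Pads are 22 mm wide; open, the fingers measure 114 mm over their backs; the gripper's body (76 mm by 85 mm) begins 54 mm behind the grasp point. The pads swing forward as they close: fully open they stand 13 mm farther back than shut.
Start: joints at [1.17, 0.521, -0.036, 1.599, 0.021, 1.021, -0.113], TCP at [202.972, -591.115, 231.291] pointing down, gripper open.
Joint ranges: [-2.91, 2.91], [-0.3, 2.13], [-1.5, 1.42], [0.17, 2.43], [-1.26, 4.41], [0.16, 1.93], [-2.52, 2.52]. Speed limits (rad/s): [1.89, 1.89, 2.39, 2.39, 3.01, 3.01, 3.01].

## Interface

Orientations are given as a 3x3 rotation matrix whose columns are the frame's x, y, z axes.
In Python, from workcell import movep, movel, goto_joints, open_gripper, clamp, wait, inverse_kinematics, read_state, camera, PlanningError, finish_job, grip_point_offset gives the robot as it stands. Calls block until the motion is done:
- movep(position, orientation): joint-space move of the TCP to a pose.
- movel(position, frame=None, max_speed=150, guard=None): straight line of the TCP; frame=None keeps the orientation; max_speed is the mean speed in mm/s. With guard (N) it stops when the force on the tool has changed by that much, and returns True; else False.
- goto_joints(angles): joint-space move.
- open_gripper() and clamp(): open the fingers fully, or close them until they stop; the grip force is fixed at half the most.
- wait(seconds).
- inverse_kinematics(position, orientation): joint angles nearest the present ones, or None.
- read_state(): the state.
- camera(name): name is "side" or "top" or "wrist"; returns a dict with "image" (480x640x3 uint8, blue, green, red), "range_z" (480x640 float32, mm along the optical axis (not along the pixel's ray), 0 where there is no reading), "fx", "fy", "cx", "cy" (pixels), "cam_to_world" (4x4, takes a point from camera to world coordinates). Camera axes: x right, y up, looking along -z (the intrinsics and any distortion apply to the point x, -y, -z); pixel columns grow to the right and rows downward; lengths in mm; the calibration is good to about 2 mm. A picture is of the moment at which its call begins.
A pose or a line that the arm cannot do raises PlanningError and nothing moves.
- finish_job(): hands the job in; it is judged then, once.
The state is a dict: "time": time; "qpos": joint angles; "qvel": joint speeds; "joint_efforts": joint torques, N m; "eef_pos": TCP position; "tool_rot": TCP orientation; "ft_force": force on the tool from outside, world axes, zero at the start; "torque": the same for the moment, N m; "finger_gap": finger opening in mm; "gripper_force": force on a finger pad.
Only numpy, scipy, OpenCV 4.12 (cv2) and the standard library are available. Lean on these libraries where they do the work, as an engineer would, in place of code of your own. Each camera call takes 0.05 s, during which the arm holds its last target. There are 200 camera calls.

## Task

Show a visitor how to offer a light by pointing: hold the fingertips a few centimetres straight above each thing for at least two seconds, first the coin slot of the black offering box (pay here), then the fresh lights in the small open carton tray (take one here), and last the one glass on the stand that has no light in it (set it here), and finish still pointing at that glass. Touch nothing at all, and never come as close as that over a glass that already holds a light.

Things in the scene. Friction and masses are not known exactly. Their poses are not given: they have to be found in the camera images.
- stand: tabletop votive stand, fixed: black steel deck 210 x 300 mm (x by y), its top 50 mm above the table; 2 rows of 3 drip pans at x = -70 and +30 mm, y = -90, 0 and +90 mm, every one holding a glass; along the far (+x) edge a thin bar 40 mm above the deck with four small empty pans on it. Origin: on the table under the deck's centre; z up
- offering_box: black steel offering box, fixed, 120 x 120 mm and 150 mm tall, bright steel throat plate (50 x 80 mm) with the coin slot on its flat top, lock door on its -x face. Origin: centre of its underside; z up
- coin_slot (a point): the coin slot in the middle of the offering box's top, 44 mm long (along its y), 7 mm wide; the point is at the slot's mouth, 150 mm above the table; z up
- stock_tray: open brown carton tray of fresh lights, fixed, 158 x 108 mm (x by y), walls 30 mm high and 4 mm thick; five fresh lights stand in it, the place at its +x +y corner is vacant. Origin: centre of its underside; z up
- stock_top (a point): the middle of the stock tray, 63 mm above the table, level with the amber tips of the fresh lights; axes as the tray's, z up
- empty_glass: the one votive glass on the stand with no light in it: clear open tumbler, 62 mm across the rim, 56 mm at the foot, 65 mm tall, 3 mm wall. It stands loose on a drip pan 53 mm above the table, any of the six. Origin: centre of its underside; z up
- empty_glass_rim (a point): centre of the empty glass's mouth, level with its rim, 118 mm above the table; z up
- lit_1: a votive glass like the empty one (62 mm across, 65 mm tall), loose on its drip pan, holding a light: white body with an amber flame-shaped tip, all below the rim. Origin: centre of the glass's underside
- lit_2: a votive glass like the empty one (62 mm across, 65 mm tall), loose on its drip pan, holding a light: white body with an amber flame-shaped tip, all below the rim. Origin: centre of the glass's underside
- lit_3: a votive glass like the empty one (62 mm across, 65 mm tall), loose on its drip pan, holding a light: white body with an amber flame-shaped tip, all below the rim. Origin: centre of the glass's underside
- lit_4: a votive glass like the empty one (62 mm across, 65 mm tall), loose on its drip pan, holding a light: white body with an amber flame-shaped tip, all below the rim. Origin: centre of the glass's underside
- lit_5: a votive glass like the empty one (62 mm across, 65 mm tall), loose on its drip pan, holding a light: white body with an amber flame-shaped tip, all below the rim. Origin: centre of the glass's underside
- fresh_1: fresh light, loose in the stock tray: white cylinder 45 mm across and 42 mm tall with an amber flame-shaped tip, 59 mm tall in all. Origin: centre of its underside
- fresh_2: fresh light, loose in the stock tray: white cylinder 45 mm across and 42 mm tall with an amber flame-shaped tip, 59 mm tall in all. Origin: centre of its underside
- fresh_3: fresh light, loose in the stock tray: white cylinder 45 mm across and 42 mm tall with an amber flame-shaped tip, 59 mm tall in all. Origin: centre of its underside
- fresh_4: fresh light, loose in the stock tray: white cylinder 45 mm across and 42 mm tall with an amber flame-shaped tip, 59 mm tall in all. Origin: centre of its underside
- fresh_5: fresh light, loose in the stock tray: white cylinder 45 mm across and 42 mm tall with an amber flame-shaped tip, 59 mm tall in all. Origin: centre of its underside
- sweep_brush: flat brush with a wooden handle, about 200 mm long,  lying on the table between the robot and the stand; bystander
- scraper: scraper about 200 mm long lying on the table beyond one side of the stand; bystander
- alms_bowl: small round wooden bowl, 110 mm across and 40 mm tall, beyond the other side of the stand; bystander. Origin: centre of its underside
Things that resemble listed ones, but are neither listed nor needed, are in the scene too. Leave any purple look-alike of the lit_5 alone.

How it is judged:
By the outcome, as a careful person would: the job done as asked, in the order asked, and still so for the second after the job is handed in, with the robot touching nothing.
It also fails if it takes over 61 s, if anything falls off the work surface, if the arm or the gripper's body presses on something with over 40 N, if the wrist force passes 120 N, or if a joint passes its speed limit or range.

## Working session

There is one attempt and no reset: what is moved stays moved. The work goes in short steps, each a Python script; the robot and the scene stay as the last script left them, time stands still between calls to the robot, and variables do not carry over. Pictures are saved under pics/ and viewed, at most 10 in all, crops included, and the job is handed in when it is done.

```bash
mkdir -p pics; ls
python3 - <<'E'
from workcell import *
import cv2,numpy as np
for n in("top","side"):
    c=camera(n); cv2.imwrite(f"pics/{n}0.png",c["image"]); np.savez(n+"0.npz",**c)
    print(n,c["fx"],c["cx"],c["cy"],np.round(c["cam_to_world"],3).tolist(), [k for k in c])
s=read_state(); print(s["time"],s["finger_gap"],s["tool_rot"])
E
```

```text
pics
top 527.6387099298375 313.53259684820085 243.89882694090088 [[-0.01, 0.994, -0.11, 465.497], [-1.0, -0.01, 0.001, -3.105], [0.0, 0.11, 0.994, 1425.174], [0.0, 0.0, 0.0, 1.0]] ['image', 'range_z', 'fx', 'fy', 'cx', 'cy', 'cam_to_world']
side 622.2025705160919 312.31167999589144 222.45182509321364 [[0.997, 0.065, -0.041, 537.572], [-0.076, 0.741, -0.667, -927.852], [-0.013, 0.668, 0.744, 1153.842], [0.0, 0.0, 0.0, 1.0]] ['image', 'range_z', 'fx', 'fy', 'cx', 'cy', 'cam_to_world']
0.1 85.15077823912573 [[ 9.45781415e-01  3.24803578e-01 -3.87599588e-04]
 [ 3.24803801e-01 -9.45780986e-01  9.03960862e-04]
 [-7.29745986e-05 -9.80843203e-04 -9.99999516e-01]]
```

View pics/top0.png

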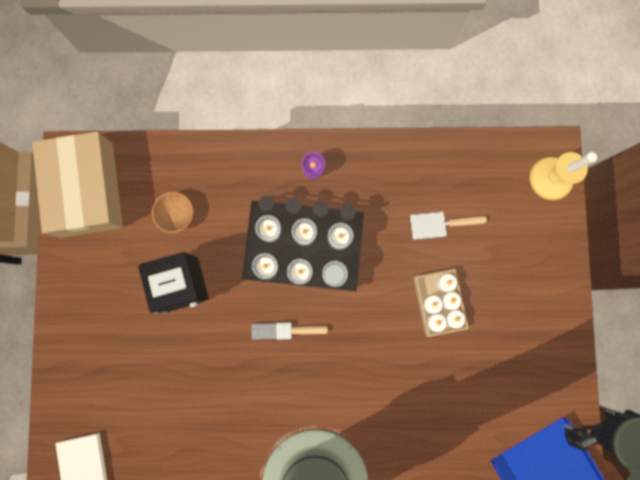

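View pics/side0.png

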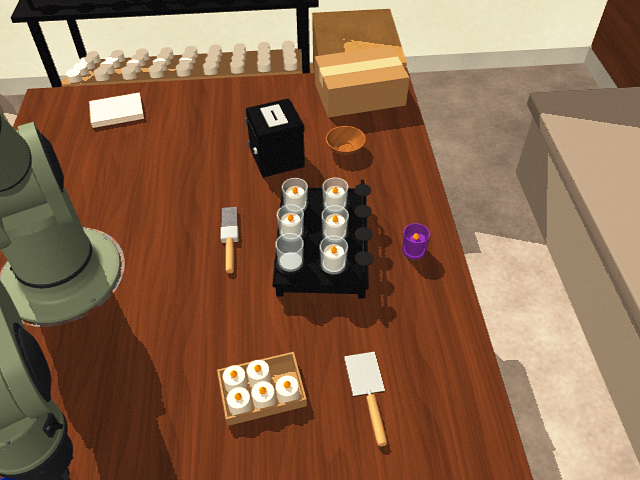

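The top view shows the slot at about (167,282), the tray at (441,302) and the empty glass at (335,273), which is the stand's near-right place. The side view agrees, with the empty glass at (290,253). A purple decoy stands behind the stand.

```bash
cat > h.py <<'E'
import numpy as np,cv2
def ray(c,u,v,z):
    T=c["cam_to_world"]; d=T[:3,:3]@np.array([(u-c["cx"])/c["fx"],-(v-c["cy"])/c["fy"],-1]); o=T[:3,3]
    return (o+d*(z-o[2])/d[2])
def blobs(m,lo):
    n,l,s,ce=cv2.connectedComponentsWithStats(m.astype(np.uint8))
    return [(ce[i],s[i,4],l==i) for i in range(1,n) if s[i,4]>=lo]
E
python3 - <<'E'
from h import *
np.set_printoptions(precision=1,suppress=True)
for n,boxr,trayr,str_ in(("top",(130,245,220,320),(405,260,480,345),(235,190,375,300)),("side",(240,95,310,180),(210,345,315,430),(265,170,385,300))):
    c=dict(np.load(n+"0.npz")); im=c["image"]; hsv=cv2.cvtColor(im,cv2.COLOR_BGR2HSV)
    def roi(m,r):
        o=np.zeros_like(m); o[r[1]:r[3],r[0]:r[2]]=m[r[1]:r[3],r[0]:r[2]]; return o
    H,S,V=[hsv[...,i].astype(int) for i in range(3)]
    b=blobs(roi((V>150)&(S<60),boxr),60)
    for ce,a,m in b:
        r=cv2.minAreaRect(np.argwhere(m)[:,::-1].astype(np.float32)); print(n,"plate",a,r, ray(c,*r[0],150))
        print("  corners",[ray(c,*p,150)[:2] for p in cv2.boxPoints(r)])
    org=(H>5)&(H<22)&(S>150)&(V>190)
    for nm,r,z in(("fresh tip",trayr,55),("lit tip",str_,110)):
        for ce,a,m in blobs(roi(org,r),3): print(n,nm,ce,a,ray(c,*ce,z))
    for cy in blobs(roi((V>205)&(S<70),trayr),30): print(n,"fresh white",cy[0],cy[1],ray(c,*cy[0],42))
c=dict(np.load("top0.npz"));s=dict(np.load("side0.npz"))
print("empty top",ray(c,335,273,118),"tray",ray(c,441,302,15), "side rim",ray(s,290,244,118))
np.savez
a=cv2.resize(c["image"][190:350,235:485],None,fx=3,fy=3,interpolation=2)
cv2.imwrite("pics/crop.png",a)
E
```

```text
top plate 739 ((166.44338989257812, 281.8018798828125), (21.840330123901367, 35.02694320678711), 74.05460357666016) [517.7 351.2 150. ]
  corners [array([531.9, 399.4]), array([554.4, 318.5]), array([503.6, 303.1]), array([481.3, 383.7])]
top fresh tip [452.7 300.3] 3 [ 466.7 -362.4   55. ]
top fresh tip [456.5 318.5] 4 [ 420.2 -370.5   55. ]
top fresh tip [438.5 322.5] 4 [ 410.4 -323.8   55. ]
top lit tip [304.3 231.3] 3 [642.7  18.3 110. ]
top lit tip [340.5 235.5] 4 [631.3 -72.5 110. ]
top lit tip [264.7 265.7] 3 [557.2 118.  110. ]
top lit tip [299.5 271.5] 4 [541.8  31.1 110. ]
top fresh white [444.4 305.5] 1323 [ 453.5 -343.7   42. ]
side plate 361 ((273.800048828125, 115.10002136230469), (24.149532318115234, 18.335756301879883), 63.43495178222656) [523.2 351.1 150. ]
  corners [array([488.9, 382.1]), array([532.7, 413. ]), array([556.7, 320.8]), array([514.1, 292.2])]
side fresh tip [290. 352.] 3 [ 527.8 -285.9   55. ]
side fresh tip [240.  364.3] 3 [ 427.9 -305.2   55. ]
side fresh tip [257.5 367.9] 37 [ 462.2 -315.9   55. ]
side fresh tip [217.3 370. ] 3 [ 383.5 -313.9   55.
[... 349 characters left out ...]
96.2] 36 [ 423.5 -372.6   55. ]
side fresh tip [222. 399.] 3 [ 393.9 -375.9   55. ]
side fresh tip [223. 404.] 3 [ 396.  -386.2   55. ]
side fresh tip [283.5 403.5] 4 [ 509.8 -394.6   55. ]
side lit tip [294.6 190. ] 25 [561.7 115.  110. ]
side lit tip [334.9 189.8] 27 [656.8 107.3 110. ]
side lit tip [290.  217.4] 27 [546.4  28.3 110. ]
side lit tip [334.7 218.2] 28 [647.4  16.8 110. ]
side lit tip [333.6 249.6] 28 [635.7 -74.6 110. ]
side fresh white [259.6 382.7] 700 [ 464.9 -341.2   42. ]
side fresh white [235.4 388.7] 702 [ 417.8 -349.9   42. ]
side fresh white [286.1 387.6] 368 [ 516.  -355.8   42. ]
empty top [536.8 -57.  118. ] tray [ 462.6 -341.8   15. ] side rim [542.2 -57.3 118. ]
```

View pics/crop.png

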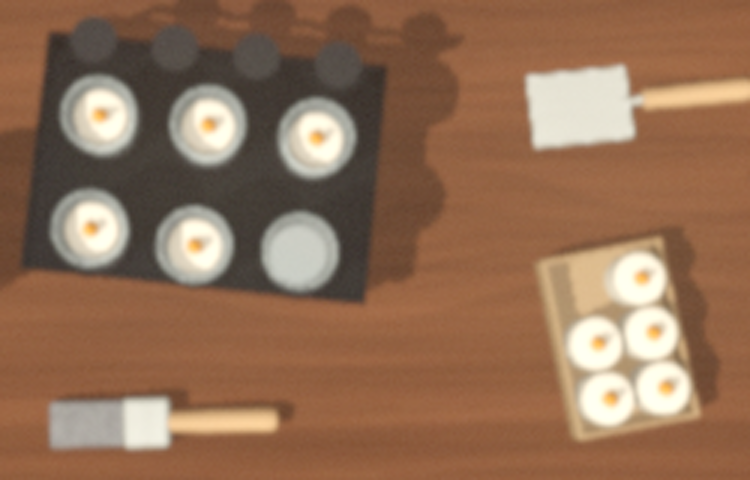

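The crop confirms it: the only glass without a light is at crop (300,251), which is top (335,273.7). Next I'll close the fingers, rise, and check from above the slot with the wrist camera.

Run:
```python
from workcell import *
import numpy as np,cv2
np.set_printoptions(precision=2,suppress=True)
R=np.diag([1.,-1,-1])
clamp()
p=read_state()["eef_pos"]; movel([p[0],p[1],330],max_speed=200)
def rep(t):
    s=read_state(); print(t,s["time"],np.array(s["eef_pos"]),s["finger_gap"],np.array(s["qpos"]))
rep("up")
for q in([520,351,310],[464,-340,250],[538,-58,300],[538,-58,153],[520,351,185]):print(inverse_kinematics(q,R))
movep([520,351,310],R); rep("slot")
c=camera("wrist"); cv2.imwrite("pics/w1.png",c["image"]); np.savez("w1.npz",**c)
```

```text
up 1.5083 [ 202.91 -590.94  329.74] 0.022053917319820062 [ 1.17  0.44 -0.03  1.47  0.01  1.23 -0.11]
[-0.8   0.46  0.17  1.5  -0.08  1.18 -2.19]
[ 0.59  0.42 -0.09  1.71  0.04  1.01 -1.08]
[ 0.31  0.34 -0.41  1.72  0.15  1.11 -1.72]
[ 0.22  0.5  -0.3   1.88  0.2   0.78 -1.76]
[-0.8   0.58  0.17  1.65 -0.12  0.92 -2.16]
slot 4.975 [520.42 350.33 310.05] 0.17054755988645723 [-0.8   0.46  0.17  1.5  -0.08  1.18 -2.19]
```

View pics/w1.png

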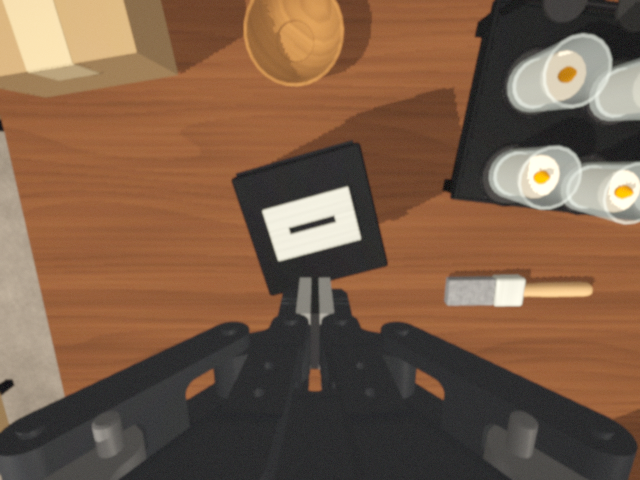

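The wrist view shows the slot at (312,225), with nothing in the way. Next I'll refine the position, point, and move on above the tray.

Run:
```python
from workcell import *
from h import *
np.set_printoptions(precision=1,suppress=True)
c=dict(np.load("w1.npz")); w=ray(c,312,225,150); print("slot",w)
R=np.diag([1.,-1,-1])
est=np.array([520,351.]); d=w[:2]-est
if np.linalg.norm(d)<12:
    t=est+d*.6
    movel([*t,310],max_speed=100); movel([*t,185],max_speed=120); wait(2.8); s=read_state(); print(s["time"],s["eef_pos"],s["ft_force"])
    movel([*t,320],max_speed=200)
    movel([430,250,320],max_speed=250); movep([464,-340,260],R)
    s=read_state(); print(s["time"],s["eef_pos"])
    c=camera("wrist"); cv2.imwrite("pics/w2.png",c["image"]); np.savez("w2.npz",**c)
```

```text
slot [518.9 351.1 150. ]
9.2667 [519.3 351.  185. ] [0.6 0.7 0.3]
12.9167 [ 464.6 -339.2  259.9]
```

View pics/w2.png

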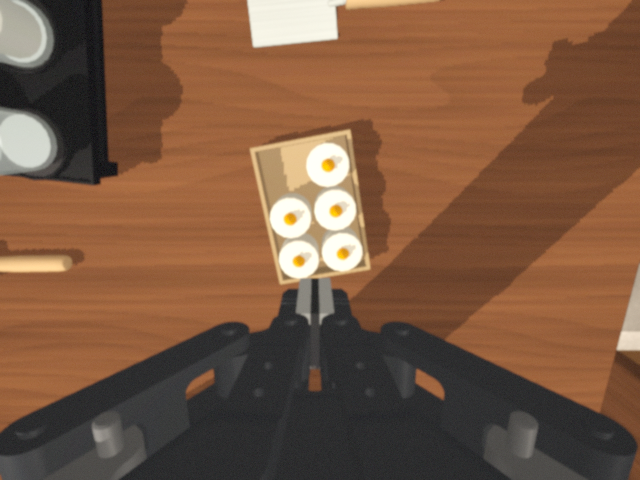

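The wrist view shows the tray's rim corners at about (250,149), (351,131), (370,268) and (279,283). All five lights are standing.

Run:
```python
from workcell import *
from h import *
np.set_printoptions(precision=1,suppress=True)
R=np.diag([1.,-1,-1])
c=dict(np.load("w2.npz")); P=np.array([ray(c,*p,30)[:2] for p in((250,149),(351,131),(370,268),(279,283))]); print(P, P.mean(0))
est=np.array([464.5,-339.5]); d=P.mean(0)-est
if np.linalg.norm(d)<12:
    t=est+d*.5
    movel([*t,260],max_speed=100); movel([*t,98],max_speed=120); wait(2.8); s=read_state(); print(s["time"],s["eef_pos"],s["ft_force"])
    movel([*t,280],max_speed=200); movep([470,-80,280],R)
    s=read_state(); print(s["time"],s["eef_pos"])
    c=camera("wrist"); cv2.imwrite("pics/w3.png",c["image"]); np.savez("w3.npz",**c)
```

```text
[[ 530.5 -271.8]
 [ 548.9 -379.1]
 [ 396.  -405.7]
 [ 377.1 -298.7]] [ 463.1 -338.8]
17.5167 [ 463.8 -339.2   98. ] [0.7 0.1 0.1]
19.5917 [470.1 -81.  280. ]
```

View pics/w3.png

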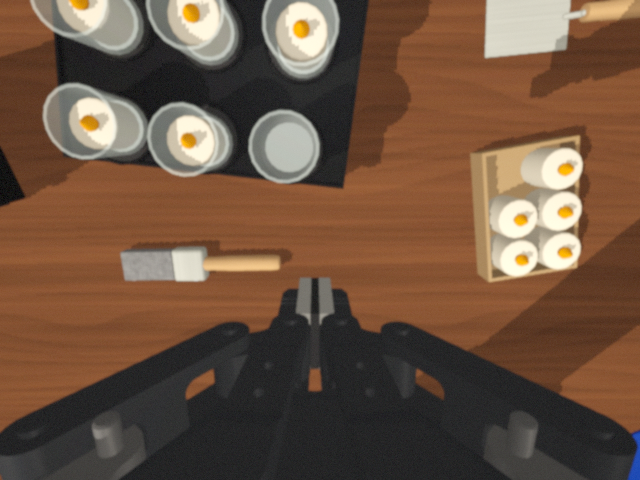

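The empty glass's rim is centred at about (284,146) in the wrist view, and the five other glasses all hold lights.

Run:
```python
from workcell import *
from h import *
np.set_printoptions(precision=1,suppress=True)
c=dict(np.load("w3.npz")); w=ray(c,284,146,118)[:2]; print("rim",w, [ray(c,*p,118)[:2] for p in((249,146),(319,146))])
est=np.array([538,-58.]); d=w-est
if np.linalg.norm(d)<12:
    t=est+d*.6
    movel([*t,280],max_speed=150); movel([*t,154],max_speed=100); wait(3.5); s=read_state(); print(s["time"],s["eef_pos"],s["ft_force"])
    c=camera("side"); cv2.imwrite("pics/s4.png",c["image"][140:340,200:440].repeat(3,0).repeat(3,1)[:600])
```

```text
rim [538.6 -56.2] [array([538.6, -25.7]), array([538.5, -86.7])]
25.1833 [538.3 -56.9 154. ] [ 0.1 -0.4 -0.3]
```

View pics/s4.png

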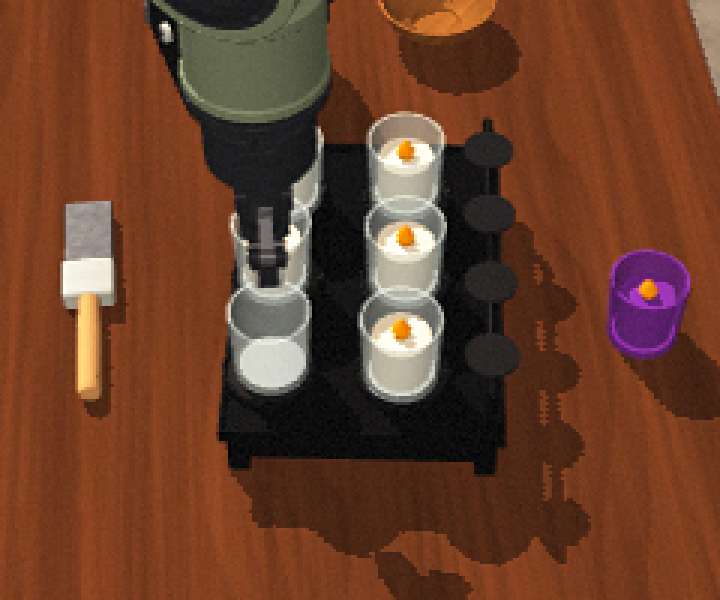

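The fingertips hover over the empty glass (crop about (268,285), with the rim at (268,310)). Everything is undisturbed.

```bash
python3 -c "
from workcell import *
print(finish_job())"
```

```text
the job is handed in; nothing more can be done
None
```

The job is handed in: the arm pointed at the coin slot, then the fresh lights, then the empty glass, holding 35–36 mm above each for at least 2.8 s; it ended still over the glass at about 25 s, with no contact felt or seen.

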